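Post the empty carton through the self-closing flap

TASK

Post the small black carton into the countertop recycling bin: with one finger push the bin's yellow paddle forward so that its green self-closing flap swings down, and while that finger keeps the flap open, push the carton along its lane with the other finger so that it drops through the opening. Do not lift the carton or shove it onto the shut flap, leave the other things alone, and finally draw the hand away so that the flap closes behind the carton.

Things in the scene. Friction and masses are not known exactly. Their poses are not given: they have to be found in the camera images.
- bin: White recycling bin with a clear window in one side and a grey loading ledge, fixed to the worktop, 180 mm wide, 170 high. Origin: on the worktop below the flap's hinge line, mid-width; x = direction in which the carton is pushed, y to the left of that, z up. In mm: flat ledge top z = 170, x -165 to 0, y -90 to 90. Hollow inside, x -69 to 99, y -84 to 84, floor z = 6.
- lane (a point): Point on the ledge top in the middle of the carton's lane, at bin x = -85, y = 45, z = 170 mm; axes as the bin's. The lane runs along x, 58 mm wide between two rails 6 mm wide and 10 mm high (bin x -147 to 87). Wall cupboards hang behind, from 450 mm above the worktop up, fronts 615 mm ahead of the robot: keep the wrist clear of them.
- opening (a point): Centre of the opening that the flap covers, level with the ledge top: bin x = 44, y = 45, z = 170 mm. The opening spans bin x 0 to 88, y 13 to 78 mm; beyond it stands a backstop 24 mm high.
- flap (a joint): Green flap and yellow paddle, one rigid piece hinged along the bin's y axis at bin x = 0, z = 164 mm. 0 = shut (green part level, flush with the ledge); grows as it swings down into the bin, at most 2.5 rad. A weak spring shuts it when let go (0.04 N m shut, 0.09 N m at 2 rad). The paddle is upright at 1.1 rad.
- paddle_roller (a point): Middle of the free-turning black roller (14 mm thick, 48 long) on the yellow paddle's upper edge; shut: bin x = -55, y = -48, z = 192 mm. Paddle: plate 56 mm wide (bin y -76 to -20), 5 mm thick, 69 mm long with roller, leaning back over the ledge. Pushed in bin +x it turns up and over; an upright finger low over the ledge with its front at the hinge line has it at about 1.3 rad.
- carton: The small empty black card carton to be posted, 47 x 46 x 56 mm (x, y, z), about 50 g, standing in the lane on the ledge, its sides roughly along the bin's axes. Origin: centre of its underside. It starts with its centre 62 to 105 mm before the hinge line.
- mug: Bystander, a patterned mug, 86 x 126 x 107 mm, loose on the worktop beside the bin; origin at the centre of its underside. Leave it alone.
- jam: Bystander, a jam jar with a black lid, 69 mm across, 112 mm tall, loose on the worktop beside the bin; origin at the centre of its underside. Leave it alone.
- light_box: Bystander, a yellow card box, 53 x 99 x 63 mm, loose on the worktop beside the bin; origin at the centre of its underside. Leave it alone.
- kitchen_timer: Bystander, a white kitchen timer with a red dial, 62 mm across, 44 mm tall, loose on the worktop beside the bin; origin at the centre of its underside. Leave it alone.
- candle: Bystander, a tea light, 38 mm across, 15 mm tall, loose on the worktop beside the bin; origin at the centre of its underside. Leave it alone.
Not all that is in view belongs to the job. Of the things like the carton, leave any that is purple or turquoise; of the rest the smaller one is meant.

How it is judged:
On the way, in this order (a step that is already met when the one before it is completed fails the run):
1. a finger has pushed the flap open while the carton still stands on the ledge (value of joint flap above 0.2 rad and contact force between any of the fingers, the arm and flap above 0.1 N and x of carton in the frame of bin below -0.012 m and z of carton in the frame of bin above 0.16 m), for 0.05 s.
2. the other finger pushes the carton over the edge while the flap is held open (value of joint flap above 0.4 rad and contact force between any of the fingers, the arm and flap above 0.1 N and contact force between any of the fingers, the arm and carton above 0.02 N and x of carton in the frame of bin above -0.008 m and z of carton in the frame of bin above 0.1 m), for 0.01 s.
3. the carton has dropped through the opening, the finger still holding the flap (value of joint flap above 0.4 rad and contact force between any of the fingers, the arm and flap above 0.1 N and x of carton in the frame of bin above 0 m and z of carton in the frame of bin below 0.125 m), for 0.1 s.
At the end, for the whole second after the job is handed in: The carton lies at rest inside the bin (within its walls, its origin less than 90 mm above the worktop) and the flap is shut again (under 0.08 rad) (x of carton in the frame of bin between -0.07 and 0.1 m and y of carton in the frame of bin between -0.085 and 0.085 m and z of carton in the frame of bin between 0 and 0.09 m and value of joint flap below 0.08 rad and linear speed of carton below 0.02 m/s); the robot touches nothing.
It fails at once if the carton is lifted more than 30 mm off the ledge (z of carton in the frame of bin above 0.2 m).
It fails at once if the carton is pushed onto the opening with the flap shut (x of carton in the frame of bin above 0.005 m and z of carton in the frame of bin above 0.15 m and value of joint flap below 0.3 rad).
It fails at once if another thing on the worktop is displaced by more than 30 mm (distance of any of mug, jam, light_box, kitchen_timer, candle from where it was at the start of the episode above 0.03 m).
It also fails if it takes over 32 s, if anything falls off the work surface, if the arm or the gripper's body presses on something with over 40 N, if the wrist force passes 120 N, or if a joint passes its speed limit or range.

ROBOT

A 6-joint arm with a two-finger parallel gripper is mounted at the origin on a cart in front of the work surface, level with it; the furniture and walls round the work are solid. World frame = base frame: x ahead of the robot, y to its left, z up, the work surface at z = 0. Lengths are in m, angles in rad, forces in N, time in s.
With the tool pointing down it reaches from about 0.3 to 0.775 m from the base axis. Payload 14.6 kg.
Tool frame: the origin (TCP) lies on the centre line of the jaws, within the pads' length; the fingertips stand 19 mm ahead of it and the grasp point (between the pads) is the TCP; y points along the fingers, x is the direction in which the jaws open and shut, and the axes are right-handed (so a half turn about y gives the same grasp; the last joint's range is limited). The gripper opens to 94 mm and grips with 3 to 60 N. Pads are 16 mm wide; open, the fingers measure 119 mm over their backs; the gripper's body (75 mm by 177 mm) begins 78 mm behind the grasp point.
Start: joints at [-1.276, 0.3, 1.521, -0, 1.321, -0.067], TCP at [0.195, -0.514, 0.224] pointing down, gripper open.
Joint ranges: [-3.03, 3.03], [-0.79, 2.21], [0.23, 2.52], [-1.04, 4.18], [0, 3.07], [-2.55, 2.55]. Speed limits (rad/s): [2.22, 2.22, 2.57, 3.14, 3.14, 3.14].

INTERFACE

Orientations are given as [roll, pitch, yaw] about the fixed x, y, z axes, in that order (R = Rz(yaw) Ry(pitch) Rx(roll)).
In Python, from station import ctrl, optics gives the robot as it stands.
- The arm moves only by the tool jog_arm, never from a script. Its argument "targets" is a list of rows, each a list of 3 entries, a list of its own where there are three numbers: the finger opening in cm, from 0 to 9.4, then the shift along the tool's x, y, z in cm, then the turn about the tool's y in rad. A call has 1 to 10 rows; each row is the pose to reach, as a shift and turn from the pose commanded when the call began, along the tool's axes at that moment; what a row does not reach only later rows make up. A row lasts 1/10 s, in which the tool goes at most 50 mm and 8.59 degrees, less where a joint would pass 70% of its speed; a pose out of reach is approached as far as the arm can. A call with a gripper value outside its range is refused whole. The fingers move at their own pace and stop on an object; "grip_force" is the grip in N (left out, the last holds). Time passes only in rows, so rows that repeat a pose let the fingers close. It gives the time, the measured TCP pose, the force and the opening at its end, in the units of the state.
- ctrl.get_obs(): the state, without advancing time (a new reading comes with each control period).
- optics.camera(name): name is "scene" or "top" or "wrist"; returns a dict with "img" (384x512x3 uint8, red, green, blue), "range_z" (384x512 float32, m along the optical axis (not along the pixel's ray), 0 where there is no reading), "camera_matrix" (3x3 intrinsics, pixels), "world_to_cam" (4x4, takes a point from world to camera coordinates); the wrist camera has in their place "mount" (4x4, takes a point from camera to tool coordinates, whose origin is the TCP and whose axes are the tool frame's). Camera axes: x right, y up, looking along -z (the intrinsics and any distortion apply to the point x, -y, -z); pixel columns grow to the right and rows downward; lengths in m; the calibration is good to about 2 mm. A picture is of the moment at which its call begins: read the wrist's pose just before it.
- ctrl.hand_in(): hands the job in, once; it reports no verdict.
The state is a dict: "time_s": time; "qpos": joint angles; "joint_vel": joint speeds; "tau": joint torques, N m; "ee_pos": TCP position; "eef_rot": TCP orientation; "force": force on the tool from outside, world axes, zero at the start; "moment": the same for the moment, N m; "grip_width": finger opening in m.
Only numpy, scipy, OpenCV 4.12 (cv2) and the standard library are available. Lean on these libraries where they do the work, as an engineer would, in place of code of your own. Each camera call takes 0.05 s, during which the arm holds its last target. There are 200 camera calls.

## Working session

There is one attempt and no reset: what is moved stays moved. The work goes in short steps, Python scripts to look and compute and a tool call to move; the robot and the scene stay as the last step left them, time stands still between calls to the robot, and variables do not carry over. Pictures are saved under pics/ and viewed, about 8 in all and at most 12, crops included, and the job is handed in when it is done.

Besides the shell and the picture viewer there is one more tool, called after ">>>" as name(argument=value, ...) on one line, values as JSON. jog_arm: Moves the arm, as the interface text tells. Its arguments: {"type":"object","properties":{"targets":{"type":"array","items":{"type":"array"}},"grip_force":{"type":"number"}},"required":["targets"]}

```bash
mkdir -p pics; ls; cat > h.py <<'E'
import numpy as np, cv2
from station import ctrl, optics
def pts(c,cw=None):
    K=c["camera_matrix"];z=c["range_z"];h,w=z.shape
    u,v=np.meshgrid(np.arange(w),np.arange(h))
    p=np.stack([(u-K[0,2])/K[0,0]*z,-(v-K[1,2])/K[1,1]*z,-z,np.ones_like(z)],-1)
    T=np.linalg.inv(c["world_to_cam"]) if cw is None else cw
    return (p@T.T)[...,:3]
E
python3 - <<'E'
from h import *
print(ctrl.get_obs())
ims=[]
for n in("scene","top"):
    c=optics.camera(n);cv2.imwrite(f"pics/{n}0.png",cv2.cvtColor(c["img"],4));np.savez(f"{n}0.npz",**{k:v for k,v in c.items()})
    print(n,[k for k in c],c["camera_matrix"],c["world_to_cam"])
E
```

```text
pics
{'time_s': 0.0, 'qpos': array([-1.27560441e+00,  3.00502852e-01,  1.52159945e+00, -4.19944640e-05,
        1.32067869e+00, -6.65783059e-02]), 'joint_vel': array([-0.00015081, -0.0002123 ,  0.00195911, -0.00116282, -0.00126208,
        0.00155907]), 'tau': array([-2.76929022e-03, -5.31802976e+01, -3.52739382e+01,  7.07623176e-02,
        2.43918254e-02, -8.99471388e-05]), 'ee_pos': array([ 0.19458946, -0.51416613,  0.22386113]), 'eef_rot': array([-1.57075785e+00,  1.18841160e-03, -1.20901566e+00]), 'force': array([ 0.18609318, -0.52468354, -0.68884921]), 'moment': array([ 0.0070672 , -0.01018722,  0.01949545]), 'grip_width': 0.09401664750006726}
scene ['img', 'range_z', 'camera_matrix', 'world_to_cam'] [[440.55779518   0.         255.14964959]
 [  0.         440.55779518 185.74923265]
 [  0.           0.           1.        ]] [[ 0.59930246 -0.80051923 -0.00234948 -0.24774313]
 [ 0.40408646  0.29997998  0.86413318 -0.32860483]
 [-0.69105043 -0.51882653  0.50325772 -1.15548914]
 [ 0.          0.          0.          1.        ]]
top ['img', 'range_z', 'camera_matrix', 'world_to_cam'] [[407.96295315   0.         251.14904994]
 [  0.         407.96295315 183.7531555 ]
 [  0.           0.           1.        ]] [[ 0.07629064 -0.99708459  0.00143198 -0.03419463]
 [ 0.83136742  0.06440374  0.55197859 -0.46368769]
 [-0.55046157 -0.0409203   0.83385705 -1.33037972]
 [ 0.          0.          0.          1.        ]]
```

View pics/top0.png

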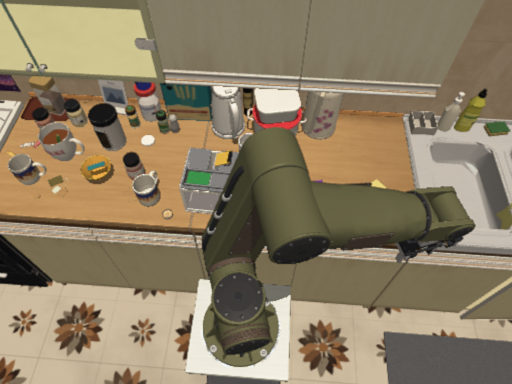

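View pics/scene0.png

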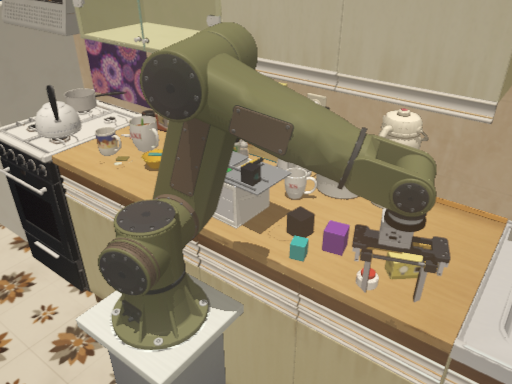

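The top view shows the bin at about (205,178), with the green flap at (200,178) and yellow at (222,158). In the scene view the small black carton is on the bin ledge at (251,173). A larger black cube stands on the counter at (300,222). I'll zoom in on the bin.

```bash
python3 - <<'E'
from h import *
t=np.load("top0.npz");s=np.load("scene0.npz")
a=cv2.resize(t["img"][130:225,165:265],(400,380),interpolation=cv2.INTER_CUBIC)
b=cv2.resize(s["img"][135:230,195:295],(400,380),interpolation=cv2.INTER_CUBIC)
cv2.imwrite("pics/crop1.png",cv2.cvtColor(np.hstack([a,b]),4))
P=pts(t);hsv=cv2.cvtColor(t["img"],cv2.COLOR_RGB2HSV)
for n,lo,hi in(("green",(50,120,60),(80,255,255)),("yellow",(18,150,100),(32,255,255))):
    m=cv2.inRange(hsv,lo,hi);m[:130]=0;m[225:]=0;m[:,:165]=0;m[:,265:]=0
    q=P[m>0];q=q[(q[:,2]>.1)];print(n,len(q),q.mean(0),q.min(0),q.max(0))
m=(P[...,2]>.155)&(P[...,2]<.18);m[:,:165]=0;m[:,265:]=0
q=P[m];q=q[(q[:,0]<.8)&(q[:,0]>.2)];print(len(q));print(cv2.minAreaRect(q[:,:2].astype('f4')*1000),q[:,2].mean())
E
```

```text
green 252 [0.45393074 0.18854915 0.17421944] [-0.34421935 -0.05867126  0.162195  ] [0.48516856 0.22752393 1.36534116]
yellow 144 [0.53482855 0.11219125 0.18931685] [-0.34421935 -0.05867126  0.16698861] [0.57138315 0.13835589 1.36534116]
1743
((608.51025390625, 133.8108367919922), (193.73068237304688, 448.7442626953125), 71.55708312988281) 0.1701836349181288
```

View pics/crop1.png

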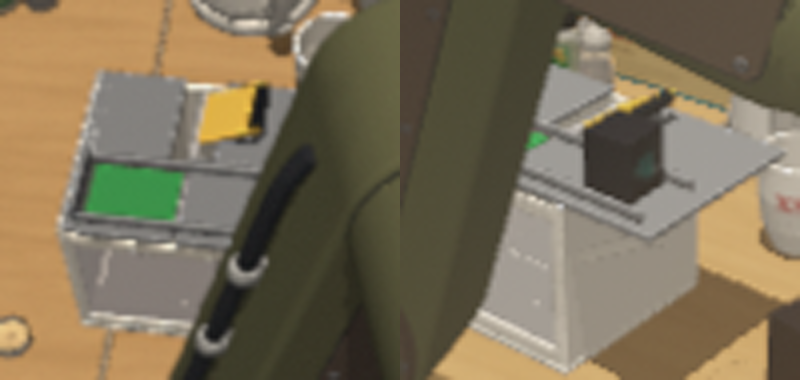

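```bash
cat >> h.py <<'E'
def ray_plane(c,uv,z,T=None):
    K=c["camera_matrix"];T=np.linalg.inv(c["world_to_cam"]) if T is None else T
    uv=np.atleast_2d(uv).astype(float)
    d=np.stack([(uv[:,0]-K[0,2])/K[0,0],-(uv[:,1]-K[1,2])/K[1,1],-np.ones(len(uv))],-1)@T[:3,:3].T
    o=T[:3,3];return o+d*((z-o[2])/d[:,2])[:,None]
def tool_T(o):
    from scipy.spatial.transform import Rotation as R
    T=np.eye(4);T[:3,:3]=R.from_euler("xyz",o["eef_rot"]).as_matrix();T[:3,3]=o["ee_pos"];return T
def big(m):
    cs,_=cv2.findContours(m,cv2.RETR_EXTERNAL,cv2.CHAIN_APPROX_NONE);return max(cs,key=cv2.contourArea)
def green(c,T=None,roi=None):
    hsv=cv2.cvtColor(c["img"],cv2.COLOR_RGB2HSV);m=cv2.inRange(hsv,(50,120,60),(80,255,255))
    if roi: k=np.zeros_like(m);k[roi[1]:roi[3],roi[0]:roi[2]]=1;m*=k
    q=ray_plane(c,big(m)[:,0],.17,T)
    return cv2.minAreaRect((q[:,:2]*1000).astype('f4'))
E
python3 - <<'E'
from h import *
t=np.load("top0.npz");r=green(t,roi=(165,130,240,225));print(r,cv2.boxPoints(r))
s=np.load("scene0.npz");P=pts(s);print([P[v,u] for u,v in((301,222),(336,236),(300,247),(296,185),(245,182),(260,178),(252,165))])
E
```

```text
((457.0393981933594, 189.4713897705078), (76.05979919433594, 49.97148132324219), 87.51641082763672) [[430.42917 152.55994]
 [480.35373 150.3945 ]
 [483.64963 226.38284]
 [433.72507 228.54828]]
[array([ 0.46971551, -0.13622487,  0.07741651]), array([ 0.47976528, -0.25326527,  0.06952406]), array([ 0.38748165, -0.18488965,  0.05408547]), array([0.66957902, 0.00764525, 0.06763361]), array([0.42665496, 0.04932124, 0.17729327]), array([0.46802003, 0.02113873, 0.182534  ]), array([0.45743722, 0.0446481 , 0.22613094])]
```

>>> jog_arm(targets=[[8.0,[0,-9.6,0],-0.15],[8.0,[-4,-9.6,8],-0.3],[8.0,[-7,-9.6,14],-0.45],[8.0,[-10,-9.6,20],-0.6],[8.0,[-12,-9.6,26],-0.75],[8.0,[-14,-9.6,31.5],-0.9],[8.0,[-14,-9.6,31.5],-1.05],[8.0,[-14,-9.6,31.5],-1.17],[8.0,[-14,-9.6,31.5],-1.17],[8.0,[-14,-9.6,31.5],-1.17]])

```text
time_s: 1.1
ee_pos: [0.4401, -0.2713, 0.32]
eef_rot: [-1.57, 0.001, -0.038]
force: [-1.2, -0.4, -0.3]
grip_width: 0.0803
```

```bash
python3 - <<'E'
from h import *
o=ctrl.get_obs();print(o["time_s"],o["ee_pos"],o["eef_rot"],o["qpos"],o["grip_width"])
np.save("T1.npy",tool_T(o));ims=[]
for n in("wrist","top"):
    c=optics.camera(n);np.savez(f"{n}1.npz",**c);ims.append(c["img"])
    if n=="wrist":print(c["mount"])
a=cv2.resize(ims[1][120:230,160:270],(400,400),interpolation=cv2.INTER_CUBIC)
b=cv2.resize(ims[0],(400,300))
b=np.vstack([b,np.zeros((100,400,3),np.uint8)])
cv2.imwrite("pics/v2.png",cv2.cvtColor(np.hstack([a,b]),4))
E
```

```text
1.1 [ 0.44014232 -0.2712584   0.32002152] [-1.57044282e+00  7.75242429e-04 -3.76156888e-02] [-6.23101218e-01  1.69812721e-01  1.46094257e+00 -1.34006763e-04
  1.51167884e+00 -5.85477419e-01] 0.08032121472870675
[[ 9.99999883e-01  3.86288426e-04 -2.91921906e-04 -4.78344196e-04]
 [-3.76350026e-04  2.40799096e-01 -9.70574909e-01 -1.58793322e-01]
 [-3.04627323e-04  9.70574905e-01  2.40799214e-01  6.89767974e-02]
 [ 0.00000000e+00  0.00000000e+00  0.00000000e+00  1.00000000e+00]]
```

View pics/v2.png

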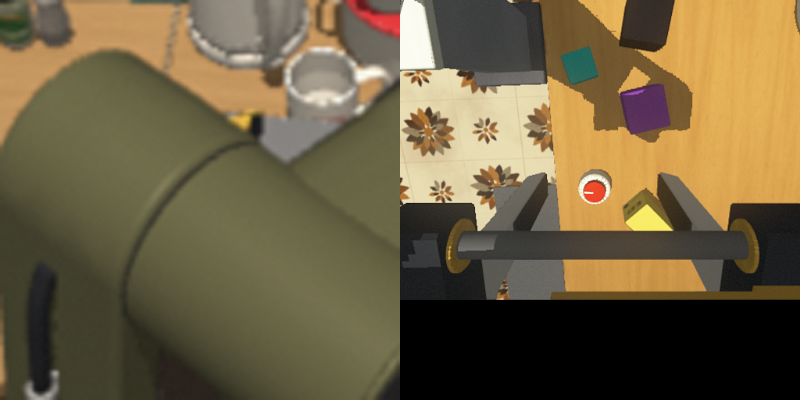

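The top view is now blocked by the arm, but the wrist camera looks ahead along the push direction. It shows the turquoise and purple cubes, the larger black cube and the timer. I'll move closer and measure the bin with the wrist camera.

>>> jog_arm(targets=[[8.0,[2,-2,5],0],[8.0,[4,-2,10],0],[8.0,[4.4,-2,15],0],[8.0,[4.4,-2,15],0],[8.0,[4.4,-2,15],0]])

```text
time_s: 1.7
ee_pos: [0.4893, -0.1237, 0.3406]
eef_rot: [-1.571, -0.0, -0.039]
force: [0.0, 0.5, -0.6]
grip_width: 0.08
```

```bash
python3 - <<'E'
from h import *
o=ctrl.get_obs();print(o["time_s"],o["ee_pos"],o["eef_rot"],o["force"])
c=optics.camera("wrist");T=tool_T(o)@c["mount"];np.savez("wrist2.npz",T=T,**c)
cv2.imwrite("pics/w2.png",cv2.cvtColor(c["img"],4))
r=green(c,T);print(r);print(cv2.boxPoints(r))
P=pts(c,T);np.save("P2.npy",P)
m=(abs(P[...,2]-.17)<.006)&(c["range_z"]>0)
q=P[m];print(m.sum(),q[:,2].mean(),q.min(0),q.max(0))
m=(P[...,2]>.215)&(P[...,2]<.235)&(c["range_z"]>0)&(P[...,1]>-.03)&(P[...,1]<.2)&(P[...,0]>.38)&(P[...,0]<.53)
q=P[m];print("carton top",len(q),q.mean(0),cv2.minAreaRect((q[:,:2]*1000).astype('f4')))
E
```

```text
1.7 [ 0.48930735 -0.12371933  0.34057826] [-1.57097239e+00 -2.05688285e-04 -3.87788003e-02] [ 0.04326313  0.49494242 -0.61185308]Traceback (most recent call last):
  File "<stdin>", line 5, in <module>
  File "h.py", line 22, in green
    q=ray_plane(c,big(m)[:,0],.17,T)
                  ~~~^^^
  File "h.py", line 18, in big
    cs,_=cv2.findContours(m,cv2.RETR_EXTERNAL,cv2.CHAIN_APPROX_NONE);return max(cs,key=cv2.contourArea)
                                                                            ~~~^^^^^^^^^^^^^^^^^^^^^^^^
ValueError: max() iterable argument is empty
```

View pics/w2.png

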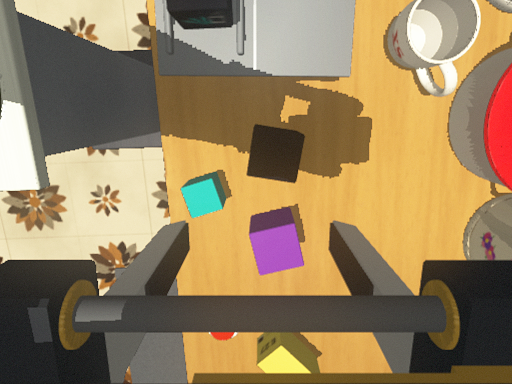

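The wrist view shows the ledge's near edge at rows 70–75, the carton at (205,12) between the rails, and the mug to the right. I'll go further forward and a bit higher, since the fingers stay well above everything there.

>>> jog_arm(targets=[[8.0,[0,-2,5],0],[8.0,[0,-2,10],0],[8.0,[0,-2,13],0],[8.0,[0,-2,13],0],[8.0,[0,-2,13],0]])

```text
time_s: 2.25
ee_pos: [0.4947, 0.0046, 0.3603]
eef_rot: [-1.571, 0.0, -0.04]
force: [-0.8, -0.1, 0.1]
grip_width: 0.08
```

```bash
python3 - <<'E'
from h import *
o=ctrl.get_obs();print(o["time_s"],o["ee_pos"],o["eef_rot"],o["force"])
c=optics.camera("wrist");T=tool_T(o)@c["mount"];np.savez("wrist3.npz",T=T,**c)
cv2.imwrite("pics/w3.png",cv2.cvtColor(c["img"],4))
P=pts(c,T)
m=(abs(P[...,2]-.17)<.006)&(c["range_z"]>0)
q=P[m];print(m.sum(),q[:,2].mean(),q.min(0),q.max(0))
m=(P[...,2]>.215)&(P[...,2]<.235)&(c["range_z"]>0)&(P[...,1]>-.03)&(P[...,1]<.2)&(P[...,0]>.38)&(P[...,0]<.53)
q=P[m];print("carton top",len(q),q.mean(0),cv2.minAreaRect((q[:,:2]*1000).astype('f4')))
r=green(c,T);print(r);print(cv2.boxPoints(r))
E
```

```text
2.25 [0.49466453 0.00460084 0.36031721] [-1.57120541e+00  2.27747303e-04 -4.01651273e-02] [-0.75280544 -0.13786149  0.0669926 ]
25668 0.16865062756553337 [ 0.39880484 -0.02708211  0.16403148] [0.74658889 0.17831808 0.17599895]
carton top 2809 [0.44858881 0.04309706 0.22414906] ((447.9957580566406, 42.26213073730469), (47.38124084472656, 46.304901123046875), 89.97342681884766)
((451.65997314453125, 161.6711883544922), (28.59324836730957, 56.822940826416016), 87.6830062866211)
[[422.69376 148.53487]
 [479.47025 146.23763]
 [480.6262  174.80751]
 [423.8497  177.10475]]
```

View pics/w3.png

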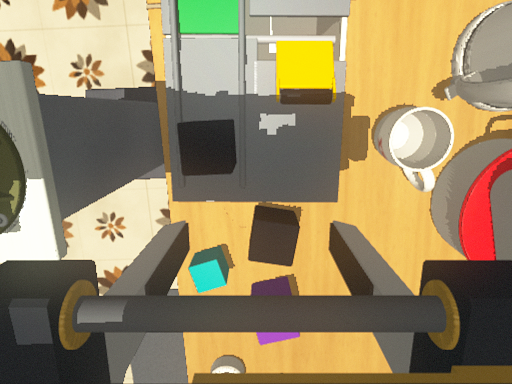

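Wrist view: the green flap edge is at row 35, x 180–240. The yellow paddle is at (305,65), the roller at (306,96), the carton top at (207,146) and the ledge's near edge at row 200. I'll check the bin frame against the ledge edges and the roller.

```bash
python3 - <<'E'
from h import *
c=np.load("wrist3.npz");T=c["T"];P=pts(c,T);ok=c["range_z"]>0
th=np.deg2rad(87.7);ex=np.array([np.cos(th),np.sin(th)]);ey=np.array([-ex[1],ex[0]])
m=(abs(P[...,2]-.17)<.006)&ok;m[:, :140]=0;m[:,360:]=0;m[210:]=0
q=P[m][:,:2];a,b=q@ex,q@ey
# near edge per column-band, side edges per row-band
for lo in np.arange(-.52,-.40,.03):
    k=(b>=lo)&(b<lo+.03);print("near",round(lo,3),np.round(np.percentile(a[k],[.3,1]),4) if k.sum()>50 else None)
for lo in np.arange(-.02,.16,.03):
    k=(a>=lo)&(a<lo+.03);print("side",round(lo,3),np.round(np.percentile(b[k],[.3,99.7]),4) if k.sum()>50 else None)
hsv=cv2.cvtColor(c["img"],cv2.COLOR_RGB2HSV)
def rep(n,mm,z):
    h=ray_plane(c,big(mm)[:,0],z,T)[:,:2];print(n,"bx",np.percentile(h@ex,[1,99]),"by",np.percentile(h@ey,[1,99]))
g=cv2.inRange(hsv,(50,120,60),(80,255,255));rep("green",g,.17)
m=(ok&(P[...,2]>.19)&(P[...,2]<.205)).astype('u1');m[:85]=0;m[120:]=0;m[:,:250]=0;rep("roller",m,.199)
y=cv2.inRange(hsv,(20,150,100),(35,255,255));y[130:]=0;rep("yellow",y,.185)
m=(ok&(P[...,2]>.215)&(P[...,2]<.235)).astype('u1');m[:100]=0;m[180:]=0;m[:,:165]=0;m[:,250:]=0;rep("carton",m,.226)
o=ctrl.get_obs();p=o["ee_pos"][:2];print("tcp",p@ex,p@ey)
E
```

```text
near -0.52 [-0.0037 -0.0024]
near -0.49 [-0.0025 -0.0012]
near -0.46 [-0.0024 -0.0013]
near -0.43 [-0.0024 -0.0013]
side -0.02 [-0.5784 -0.3997]
side 0.01 [-0.5785 -0.3995]
side 0.04 [-0.5787 -0.3999]
side 0.07 [-0.5787 -0.4001]
side 0.1 [-0.579 -0.4  ]
side 0.13 [-0.5781 -0.4003]
green bx [0.16536247 0.19397063] by [-0.47319868 -0.41675896]
roller bx [0.09886557 0.11477846] by [-0.56389129 -0.50943594]
yellow bx [0.10094299 0.18959964] by [-0.70003074 -0.6016787 ]
carton bx [0.03728241 0.08435681] by [-0.47008476 -0.42315288]
tcp 0.024094483018804895 -0.4940929473501947
```

The bin frame is consistent:
- **Hinge:** bin-axis coordinate 0.163.
- **Ledge:** width 179 mm.
- **Roller:** at (-56, -47.5), against (-55, -48) given.
- **Carton:** 47×47 mm, at bin (-102, +43).

Next I'll descend behind the carton.

>>> jog_arm(targets=[[8.0,[-0.2,0,-1.2],0],[8.0,[-0.2,4,-1.2],0],[8.0,[-0.2,8,-1.2],0],[8.0,[-0.2,11,-1.2],0],[8.0,[-0.2,13,-1.2],0],[8.0,[-0.2,14.5,-1.2],0],[8.0,[-0.2,15.5,-1.2],0],[8.0,[-0.2,16.4,-1.2],0],[8.0,[-0.2,16.4,-1.2],0],[8.0,[-0.2,16.4,-1.2],0]])

```text
time_s: 3.3
ee_pos: [0.4923, -0.0061, 0.1969]
eef_rot: [-1.571, -0.001, -0.039]
force: [-0.4, -0.6, 0.3]
grip_width: 0.0801
```

```bash
cat >> h.py <<'E'
th=np.deg2rad(87.7);EX=np.array([np.cos(th),np.sin(th)]);EY=np.array([-EX[1],EX[0]])
def binxy(p): return np.stack([p[...,:2]@EX-.163,p[...,:2]@EY+.4892,p[...,2]],-1)
def look(name,cam="wrist"):
    o=ctrl.get_obs();print(o["time_s"],"tcp bin mm",(binxy(o["ee_pos"])*1000).round(1),o["eef_rot"].round(3),"F",o["force"].round(1),o["grip_width"])
    c=optics.camera(cam);cv2.imwrite(f"pics/{name}.png",cv2.cvtColor(c["img"],4));return c,o
E
python3 - <<'E'
from h import *
c,o=look("w4")
E
```

```text
3.3 tcp bin mm [-149.4   -3.   196.9] [-1.571e+00 -1.000e-03 -3.900e-02] F [-0.4 -0.6  0.3] 0.08008356187640144
```

View pics/w4.png

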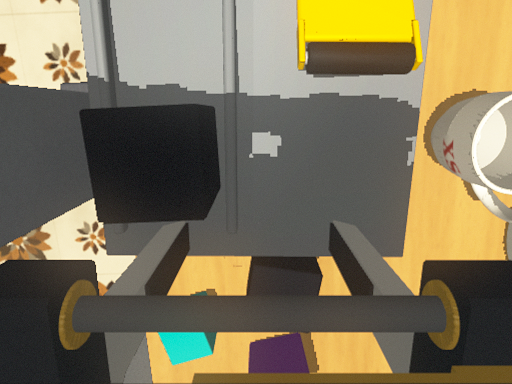

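```bash
python3 - <<'E'
from h import *
o=ctrl.get_obs();c=optics.camera("wrist");T=c["mount"];P=pts(c,T)*1000
print(c["camera_matrix"][0,0])
for u,v in((186,226),(186,235),(182,240),(170,245),(150,258),(333,226),(336,240),(350,245)):print(u,v,P[v,u].round(1))
B=binxy(pts(c,tool_T(o)@T))*1000
m=(B[...,2]>215)&(B[...,2]<235)&(B[...,0]>-140)&(B[...,0]<-50)&(B[...,1]>0)
print(m.sum(),np.percentile(B[m],[1,50,99],axis=0).round(1))
E
```

```text
334.2769505602726
186 226 [-40.8  16.7   6.6]
186 235 [-40.8  15.7   1.7]
182 240 [-40.4   4.4   3.3]
170 245 [-42.3 -11.7   7.3]
150 258 [-46.  -29.5   8.9]
333 226 [40.3 14.9  7.3]
336 240 [39.3  2.2  4.1]
350 245 [ 41.4 -15.8   9. ]
13552 [[-125.4   19.8  218.2]
 [-100.6   42.1  224.2]
 [ -79.1   65.3  225.7]]
```

>>> jog_arm(targets=[[8.0,[0,0,1],0],[8.0,[0,0,2],0],[8.0,[0,0,3],0],[8.0,[0,0,4],0],[8.0,[0,0,5],0],[8.0,[0,0,6],0],[8.0,[0,0,7],0],[8.0,[0,0,8],0],[8.0,[0,0,9],0],[8.0,[0,0,9.6],0]])

```text
time_s: 4.4
ee_pos: [0.496, 0.091, 0.1964]
eef_rot: [-1.571, -0.0, -0.039]
force: [1.3, -1.4, 0.3]
grip_width: 0.0799
```

```bash
python3 - <<'E'
from h import *
c,o=look("w5");B=binxy(pts(c,tool_T(o)@c["mount"]))*1000
m=(B[...,2]>210)&(B[...,2]<235)&(B[...,0]>-60)&(B[...,0]<50)&(B[...,1]>0)
print(m.sum(),np.percentile(B[m],[1,50,99],axis=0).round(1),cv2.minAreaRect(B[m][:,:2].astype('f4')))
E
```

```text
4.4 tcp bin mm [-52.2  -2.7 196.4] [-1.571 -0.    -0.039] F [ 1.3 -1.4  0.3] 0.07985432100789197
13955 [[-55.2  19.4 211.8]
 [-19.4  40.5 224.2]
 [  3.1  64.4 232.4]] ((-28.334793090820312, 42.31723403930664), (63.28688049316406, 46.4262580871582), 0.09046242386102676)
```

View pics/w5.png

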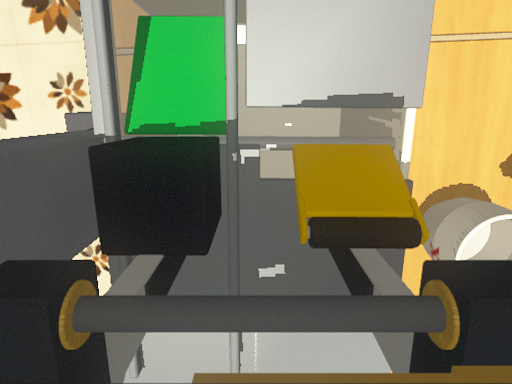

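The flap is open under the roller at (362,232), and the carton (155,195) is square against the finger with its centre at bin x ≈ -20. I'll keep pushing slowly.

>>> jog_arm(targets=[[8.0,[0,0,0.6],0],[8.0,[0,0,1.2],0],[8.0,[0,0,1.8],0],[8.0,[0,0,2.4],0],[8.0,[0,0,3],0],[8.0,[0,0,3.6],0],[8.0,[0,0,4.2],0],[8.0,[0,0,4.7],0],[8.0,[0,0,5],0],[8.0,[0,0,5],0]])

```text
time_s: 5.45
ee_pos: [0.4977, 0.1401, 0.1962]
eef_rot: [-1.572, 0.001, -0.039]
force: [-0.7, -5.1, 1.4]
grip_width: 0.08
```

```bash
python3 - <<'E'
from h import *
c,o=look("w6")
E
```

```text
5.45 tcp bin mm [ -3.   -2.4 196.2] [-1.572e+00  1.000e-03 -3.900e-02] F [-0.7 -5.1  1.4] 0.0799822862523153
```

View pics/w6.png

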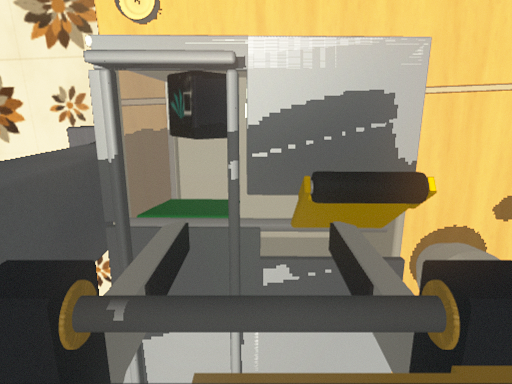

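The carton shows at (200,105), apparently down in the opening. I'll check its depth, and let some time pass so the hold counts.

>>> jog_arm(targets=[[8.0,[0,0,0],0],[8.0,[0,0,0],0],[8.0,[0,0,0],0]])

```text
time_s: 5.8
ee_pos: [0.4977, 0.1399, 0.1963]
eef_rot: [-1.572, 0.001, -0.039]
force: [0.0, -5.3, -0.3]
grip_width: 0.0801
```

```bash
python3 - <<'E'
from h import *
c,o=look("w7");B=binxy(pts(c,tool_T(o)@c["mount"]))*1000
im=c["img"].max(-1)
for u,v in((185,90),(200,80),(220,90),(200,115),(185,128),(215,132),(200,205),(150,150)):print(u,v,c["img"][v,u],B[v,u].round(0))
E
```

```text
5.8 tcp bin mm [ -3.3  -2.5 196.3] [-1.572e+00  1.000e-03 -3.900e-02] F [ 0.  -5.3 -0.3] 0.08009449098299187
185 90 [56 56 51] [82. 61. 59.]
200 80 [60 54 53] [90. 46. 66.]
220 90 [62 59 59] [82. 32. 53.]
200 115 [55 53 51] [62. 48. 66.]
185 128 [44 42 36] [51. 62. 61.]
215 132 [48 47 45] [47. 37. 55.]
200 205 [47 84 47] [ -1.  41. 122.]
150 150 [130 116  96] [35. 83. 92.]
```

The carton lies on the bin floor at x ≈ 45–92 mm, with its top at about 60 mm, while the finger still holds the flap. I'll withdraw back and then up.

>>> jog_arm(targets=[[8.0,[0,0,-1],0],[8.0,[0,0,-2.5],0],[8.0,[0,0,-4],0],[8.0,[0,0,-5.5],0],[8.0,[0,0,-7],0],[8.0,[0,0,-8.5],0],[8.0,[0,0,-10],0],[8.0,[0,0,-11.5],0],[8.0,[0,0,-12.5],0],[8.0,[0,0,-12.5],0]])

```text
time_s: 6.85
ee_pos: [0.4929, 0.0139, 0.1965]
eef_rot: [-1.571, -0.0, -0.041]
force: [0.2, 0.5, -0.5]
grip_width: 0.08
```

>>> jog_arm(targets=[[8.0,[0,-3,0],0],[8.0,[0,-7,0],0],[8.0,[0,-11,0],0],[8.0,[0,-14,0],0],[8.0,[0,-15,2],0],[8.0,[0,-15,4],0],[8.0,[0,-15,4],0],[8.0,[0,-15,4],0]])

```text
time_s: 7.65
ee_pos: [0.4944, 0.0553, 0.3462]
eef_rot: [-1.571, 0.0, -0.038]
force: [0.5, 0.1, 0.2]
grip_width: 0.08
```

```bash
python3 - <<'E'
from h import *
c,o=look("w8");print(o["joint_vel"].round(3));T=tool_T(o)@c["mount"];B=binxy(pts(c,T))*1000
hsv=cv2.cvtColor(c["img"],cv2.COLOR_RGB2HSV);g=cv2.inRange(hsv,(50,120,60),(80,255,255))
q=B[g>0];q=q[(q[:,0]>-10)&(q[:,0]<95)&(abs(q[:,1]-45)<35)];print("flap",len(q),np.percentile(q,[2,50,98],axis=0).round(1));print("slope rad",np.polyfit(q[:,0],q[:,2],1))
E
```

```text
7.65 tcp bin mm [-87.9  -2.6 346.2] [-1.571  0.    -0.038] F [0.5 0.1 0.2] 0.07997228060726436
[-0.019 -0.     0.004 -0.002  0.001 -0.003]
flap 5322 [[  4.5  16.5 166.1]
 [ 42.7  44.1 167.7]
 [ 77.1  71.7 169.3]]
slope rad [1.77172717e-03 1.67642342e+02]
```

View pics/w8.png

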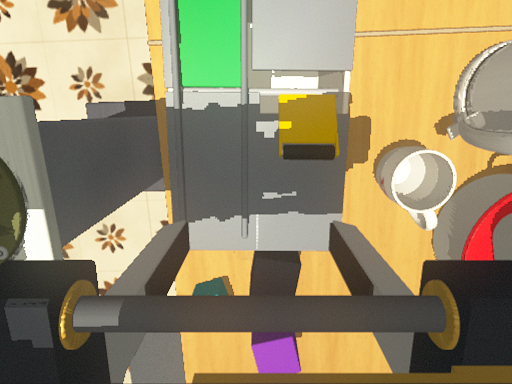

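The flap is level (slope 0.002 rad) at (210,45) and the paddle is back at (308,130). The ledge is empty and nothing touches the hand.

```bash
python3 -c "
from station import ctrl
print(ctrl.hand_in())"
```

```text
the job is handed in; nothing more can be done
None
```

The small black carton is in the bin, the flap has closed behind it, and I have handed the job in; it gave no verdict.

- **How it went:** One finger pushed the paddle's roller to swing the flap down. The other finger pushed the carton along its lane until it fell through the opening. I held the flap open for about 0.35 s more, then drew the hand back and up. This ended at about 7.7 s of the 32 s allowed.
- **Carton:** With the flap still held open, depth readings put it on the bin floor at bin x of about 45–92 mm, with its top at about 60 mm. I did not see it again after the flap shut.
- **Flap:** It is shut, with a measured slope of about 0.002 rad. The paddle is back in its starting position.
- **Hand:** It ended clear at 346 mm above the worktop, with the measured force near zero.
- **Other things:** The route stayed clear of them. In the last picture the mug and the other cubes looked unmoved. I did not re-measure any of them, and I did not look for the candle, jam jar, timer or yellow box again at the end.

No check failed or disagreed.

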